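Load a fresh ribbon roll onto the leaning spindle of a label winder

ROBOT

A 6-joint arm with a two-finger parallel gripper is mounted at the origin on the work surface. World frame = base frame: x ahead of the robot, y to its left, z up, the work surface at z = 0. Lengths are in m, angles in rad, forces in N, time in s.
With the tool pointing down it reaches from about 0.35 to 0.975 m from the base axis. Payload 4.9 kg.
Tool frame: the origin (TCP) lies at the very end of the fingers, on their centre line; the grasp point (between the pads) lies 19 mm behind it; x points along the fingers, y is the direction in which the jaws open and shut, and the axes are right-handed (so a half turn about x gives the same grasp; the last joint's range is limited). The gripper opens to 85 mm and grips with 20 to 120 N. Pads are 22 mm wide; open, the fingers measure 114 mm over their backs; the gripper's body (76 mm by 85 mm) begins 54 mm behind the grasp point. The pads swing forward as they close: fully open they stand 13 mm farther back than shut.
Start: joints at [1.034, 0.053, 1.613, -0, 1.476, -0.119], TCP at [0.254, 0.571, 0.197] pointing down, gripper open.
Joint ranges: [-3.01, 3.01], [-1.01, 2.22], [0.06, 2.58], [-1.02, 4.17], [0.09, 2.62], [-3.14, 3.14]. Speed limits (rad/s): [2.57, 2.57, 3.14, 3.14, 3.14, 3.14].

INTERFACE

Orientations are given as a rotation vector (axis times angle).
In Python, from station import ctrl, get_image, calibration, finish_job, search_frame, cut_out, mark_of gives the robot as it stands. The module is installed in compiled form; this text tells all that it offers.
- The arm moves only by the tool arm_command, never from a script. Its argument "plan" is a list that holds one entry, the list of rows, each a list of 7 numbers: the shift along the tool's x, y, z in m, then the turn, a rotation vector about the tool's x, y, z in degrees, then the finger opening in m, from 0 to 0.0854. A call has 1 to 20 rows; each row shifts and turns the pose as measured when the row begins, along the tool's axes as they then stand; what a row does not reach is not made up. A row lasts 1/12 s, in which the tool goes at most 41.7 mm and 7.16 degrees, less where a joint would pass 70% of its speed; a pose out of reach is approached as far as the arm can. A call with a gripper value outside its range is refused whole. The fingers move at their own pace and stop on an object; "squeeze" is the grip in N (left out, the last holds). Time passes only in rows, so rows that do not move let the fingers close. It gives the time, the measured TCP pose, the force and the opening at its end, in the units of the state.
- ctrl.get_obs(): the state, without advancing time (a new reading comes with each control period).
- get_image(name): name is "scene" or "top" or "wrist"; returns the picture (384x512x3 uint8, red, green, blue); there is no depth.
- calibration(name): a dict with "fx", "fy", "cx", "cy" (pixels), "cam_to_world" (4x4, takes a point from camera to world coordinates); the wrist camera has in their place "hand_eye" (4x4, takes a point from camera to tool coordinates, whose origin is the TCP and whose axes are the tool frame's). Camera axes: x right, y down, z forward; pixel columns grow to the right and rows downward; lengths in m; the calibration is good to about 2 mm. A picture is of the moment at which its call begins: read the wrist's pose just before it. calibration takes no time and is no camera call.
- finish_job(): hands the job in, once; it reports no verdict.
Trained networks look in the newest picture that a camera, given by its name, has taken for a name from the list of things; names that differ only in an ending like _2 or _b are one class to them, and where a whole thing is asked for, a point or a joint stands for the part that bears it (a point fixed in the world has none). Each returns a list of dicts, best first, with "conf" (0 to 1); they miss things now and then, are a little off and sometimes report something else, mostly with a low value. They report only what shows in the picture. A call takes as long as a camera call. They do not tell look-alikes from the thing itself.
- search_frame(camera, thing): "at" ([x, y, z] in m, in the coordinates of the camera as it stood for that picture, good to about 4 mm: the middle of the surface that is visible of it).
- cut_out(camera, thing): "mask" (384x512 bool, what is visible of it).
- mark_of(camera, thing): "at" ([x, y, z] in m, in the coordinates of the camera as it stood for that picture, good to about 4 mm: a listed point, or the origin of a listed thing).
The state is a dict: "t": time; "q": joint angles; "dq": joint speeds; "effort": joint torques, N m; "tool_pos": TCP position; "tool_rot": TCP orientation; "contact_force": force on the tool from outside, world axes, zero at the start; "wrist_torque": the same for the moment, N m; "opening": finger opening in m.
Only numpy, scipy, OpenCV 4.12 (cv2) and the standard library are available. Lean on these libraries where they do the work, as an engineer would, in place of code of your own. Each camera call takes 0.05 s, during which the arm holds its last target. There are 200 camera calls.

TASK

Put the black ribbon roll onto the winder's leaning metal spindle, notched end first, and seat it fully home: its core must drop over the hub's two brass drive ribs and sit flush on the black flange, not perched on top of the ribs. You cannot know beforehand at what angle the hub was left, so feel for the ribs by turning the roll while pressing it lightly. Leave the white roll, the amber roll and the tub of wipes standing where they are.

Things in the scene. Friction and masses are not known exactly. Their poses are not given: they have to be found in the camera images.
- ribbon: The black ribbon roll to load, loose, 0.3 to 0.6 kg, standing on its notched end at any yaw: 120 mm tall, winding 56 mm in diameter from 14 to 112 mm up, 27 mm bore right through. The lowest 14 mm of its grey core have four notches, each 10 mm wide and 14 mm deep, in line with the body's +x, +y, -x, -y. Origin: centre of the notched underside; z along the bore to the other end.
- ribbon_top (a point): Centre of the ribbon roll's other, plain end, 120 mm from its origin. The grey core there is 40 mm in diameter and stands 8 mm out of the winding.
- gearhead: Fixed column of the winder, grey with an orange band, 84 mm in diameter, leaning 25 degrees from vertical to the winder's front; it carries the turning hub: a black flange 68 mm in diameter with the spindle on it. Origin: on the spindle's axis in the flange's upper face, about 90 mm above the bench; z points up along the spindle to its tip. This frame does not turn with the hub.
- spindle_tip (a point): Tip of the aluminium spindle, 75 mm along its axis from the flange. The spindle is 24 mm in diameter, tapering over its last 13 mm to 15 mm at the tip.
- winder: The grey fixed base of the winder, 170 x 140 x 45 mm, front to its -x; origin: centre of the underside. On the hub's flange lie two brass drive ribs, 6 mm wide, 9 mm high, rounded on top, one on either side of the spindle, out to 22 mm from its axis. The hub is stiff (slips at 1.2 N m), its angle unknown. With notches off the ribs a roll stops 9 mm short; a turn of up to 90 degrees lets it drop.
- label_roll: A white label roll standing upright, 56 mm in diameter and 107 mm tall, loose; not to be moved. Origin: centre of the underside, z up.
- tape_roll: An amber roll of packing tape standing upright, 56 mm in diameter and 107 mm tall, loose; not to be moved. Origin: centre of the underside, z up.
- wipes: A white tub of wipes with a blue cap, 90 mm in diameter, 150 mm tall, loose; not to be moved. Origin: centre of the underside.
There are look-alikes about, which are no part of the job. Leave any purple look-alike of the winder alone.

How it is judged:
By the outcome, as a careful person would: the job done as asked, in the order asked, and still so for the second after the job is handed in, with the robot touching nothing.
It also fails if it takes over 51 s, if anything falls off the work surface, if the arm or the gripper's body presses on something with over 40 N, if the wrist force passes 120 N, or if a joint passes its speed limit or range.

## Working session

There is one attempt and no reset: what is moved stays moved. The work goes in short steps, Python scripts to look and compute and a tool call to move; the robot and the scene stay as the last step left them, time stands still between calls to the robot, and variables do not carry over. Pictures are saved under pics/ and viewed, about 8 in all and at most 12, crops included, and the job is handed in when it is done.

Besides the shell and the picture viewer there is one more tool, called after "Request:" as name(argument=value, ...), one argument or row to a line, values as JSON. arm_command: Moves the arm, as the interface text tells. Its arguments: {"type":"object","properties":{"plan":{"type":"array","items":{"type":"array","items":{"type":"array","items":{"type":"number"}}}},"squeeze":{"type":"number"}},"required":["plan"]}

```bash
mkdir -p pics
cat > h.py <<'E'
import numpy as np, cv2
from scipy.spatial.transform import Rotation as R
from station import ctrl, get_image, calibration, finish_job, search_frame, cut_out, mark_of
np.set_printoptions(precision=4, suppress=True)
def T_tool(o=None):
    o=o or ctrl.get_obs(); T=np.eye(4); T[:3,:3]=R.from_rotvec(o["tool_rot"]).as_matrix(); T[:3,3]=o["tool_pos"]; return T
def c2w(cam,T=None):
    c=calibration(cam)
    return c["cam_to_world"] if cam!="wrist" else (T_tool() if T is None else T)@c["hand_eye"]
def snap(cam,fn=None):
    T=c2w(cam); im=get_image(cam)
    if fn: cv2.imwrite(f"pics/{fn}.png",im[...,::-1])
    return im,np.array(T)
def w(T,p): return (T@np.append(p,1))[:3]
def proj(cam,T,p):
    c=calibration(cam); q=np.linalg.inv(T)@np.append(p,1); return np.array([c["fx"]*q[0]/q[2]+c["cx"],c["fy"]*q[1]/q[2]+c["cy"]])
E
python3 - <<'E'
from h import *
ims=[]
for cam in ["scene","top"]:
    im,T=snap(cam); ims.append(im)
    for n in ["ribbon","ribbon_top","gearhead","spindle_tip","winder","label_roll","tape_roll","wipes"]:
        for d in mark_of(cam,n)[:3]: print(cam,n,round(d["conf"],2),w(T,d["at"]),proj(cam,T,w(T,d["at"])).round())
cv2.imwrite("pics/a.png",cv2.resize(np.hstack(ims)[...,::-1],(800,300)))
cv2.imwrite("pics/scene.png",ims[0][...,::-1]);cv2.imwrite("pics/top.png",ims[1][...,::-1])
print(ctrl.get_obs()["t"],T_tool())
E
```

```text
scene ribbon 0.98 [ 0.4593 -0.1287 -0.0004] [221. 226.]
scene ribbon_top 0.75 [ 0.4564 -0.1267  0.1226] [219. 199.]
scene gearhead 0.92 [ 0.2511 -0.253   0.0941] [146. 164.]
scene gearhead 0.83 [0.5985 0.184  0.0901] [355. 204.]
scene spindle_tip 0.88 [0.5649 0.1758 0.1585] [350. 180.]
scene spindle_tip 0.88 [ 0.2208 -0.264   0.1577] [134. 142.]
scene winder 0.79 [ 0.2582 -0.2529  0.0036] [154. 186.]
scene winder 0.64 [ 0.6012  0.1838 -0.0005] [348. 224.]
scene label_roll 0.69 [ 0.6032 -0.2335 -0.0019] [205. 288.]
scene tape_roll 0.76 [ 0.4772 -0.2863  0.0029] [167. 253.]
scene wipes 0.73 [ 0.7169 -0.0653  0.0048] [288. 299.]
top ribbon 0.91 [ 0.4559 -0.1251  0.002 ] [292. 206.]
top ribbon_top 0.96 [ 0.4583 -0.1236  0.1206] [295. 204.]
top gearhead 0.88 [ 0.2548 -0.2586  0.0937] [347. 288.]
top gearhead 0.82 [0.5964 0.1881 0.0913] [171. 146.]
top spindle_tip 0.79 [ 0.2262 -0.2615  0.1575] [354. 306.]
top spindle_tip 0.65 [0.5661 0.1765 0.1601] [169. 154.]
top winder 0.95 [0.5998 0.1856 0.0006] [180. 150.]
top winder 0.83 [ 0.2543 -0.2492  0.0032] [336. 281.]
top label_roll 0.6 [ 0.6024 -0.2313  0.0015] [332. 153.]
top tape_roll 0.6 [ 0.4789 -0.2904  0.001 ] [352. 199.]
top wipes 0.95 [ 0.7228 -0.0684  0.003 ] [274. 108.]
0.9 [[ 0.      0.4057  0.914   0.2536]
 [ 0.      0.914  -0.4057  0.5712]
 [-1.      0.      0.      0.197 ]
 [ 0.      0.      0.      1.    ]]
```

View pics/scene.png

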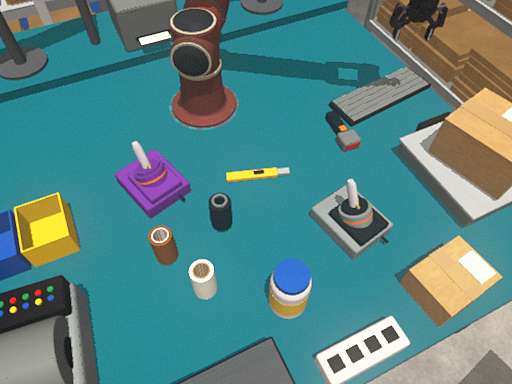

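View pics/top.png

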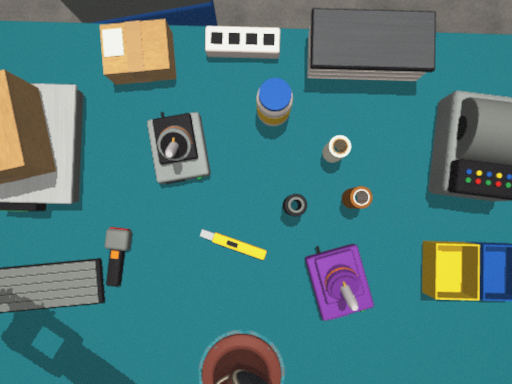

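The grey winder is at about (0.60, 0.185), leaning towards the robot. The ribbon is at about (0.458, -0.126), dark, at px (220,212) in scene and (295,205) in top. I'll move above the ribbon and take one close look.

Request:
arm_command(
  plan=[
    [[0,-0.031,0.026,0,0,0,0.085],[0,-0.031,0.026,0,0,0,0.085],[0,-0.031,0.026,0,0,0,0.085],[0,-0.031,0.026,0,0,0,0.085],[0,-0.031,0.026,0,0,0,0.085],[0,-0.031,0.026,0,0,0,0.085],[0,-0.031,0.026,0,0,0,0.085],[0,-0.031,0.026,0,0,0,0.085],[0,-0.031,0.026,0,0,0,0.085],[0,-0.031,0.026,0,0,0,0.085],[0,-0.031,0.026,0,0,0,0.085],[0,-0.031,0.026,0,0,0,0.085],[0,-0.031,0.026,0,0,0,0.085],[0,-0.031,0.026,0,0,0,0.085],[0,-0.031,0.026,0,0,0,0.085],[0,-0.031,0.026,0,0,0,0.085],[0,-0.031,0.026,0,0,0,0.085],[0,-0.031,0.026,0,0,0,0.085]],
  ],
)

```text
t: 2.4
tool_pos: [0.4614, -0.1444, 0.1991]
tool_rot: [0.318, 1.532, -0.313]
contact_force: [1.1, -0.8, 0.7]
opening: 0.0849
```

Run:
```python
from h import *
im,T=snap("wrist","w1"); Tt=T_tool()
for n in ["ribbon","ribbon_top"]:
    for d in mark_of("wrist",n)[:2]:
        p=w(T,d["at"]); print(n,round(d["conf"],2),p,"in tool",w(np.linalg.inv(Tt),p))
o=ctrl.get_obs(); print(o["t"],o["q"],o["contact_force"]);print(Tt); print(calibration("wrist"))
```

```text
ribbon 0.77 [ 0.4542 -0.126   0.0013] in tool [ 0.1975  0.019  -0.0207]
ribbon_top 0.62 [ 0.4555 -0.1217  0.1195] in tool [ 0.0793  0.0236 -0.0193]
2.55 [-0.462  -0.3086  1.9389  0.0067  1.4995 -1.6261] [0.513  0.4926 0.4454]
[[ 0.0157  0.3972  0.9176  0.4626]
 [-0.0053  0.9177 -0.3971 -0.1506]
 [-0.9999  0.0014  0.0165  0.1991]
 [ 0.      0.      0.      1.    ]]
{'fx': 283.7527094620206, 'fy': 283.7527094620206, 'cx': 253.57775285839188, 'cy': 194.88827722192585, 'hand_eye': array([[-0.0011, -0.2833,  0.959 , -0.1765],
       [ 1.    ,  0.0002,  0.0012,  0.0014],
       [-0.0006,  0.959 ,  0.2833, -0.0728],
       [ 0.    ,  0.    ,  0.    ,  1.    ]])}
```

View pics/w1.png

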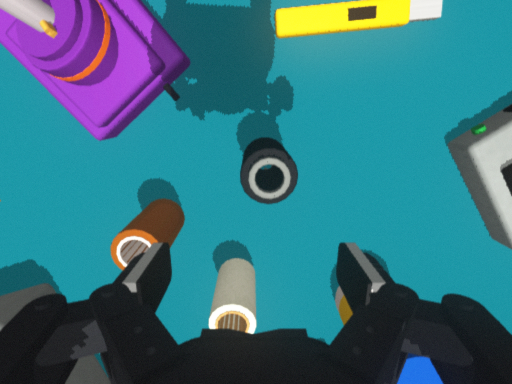

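The wrist view shows the ribbon's light grey core ring at about px (270,178), clear of the fingers and neighbours. I'll get the ring's position from the wrist and top pixels.

```bash
cat >> h.py <<'E'
def ray_z(cam,T,uv,z):
    c=calibration(cam); d=T[:3,:3]@np.array([(uv[0]-c["cx"])/c["fx"],(uv[1]-c["cy"])/c["fy"],1]); return T[:3,3]+d*(z-T[2,3])/d[2]
def ring(im,box,thr):
    u0,v0,u1,v1=box; g=cv2.cvtColor(im[v0:v1,u0:u1],cv2.COLOR_RGB2GRAY); hsv=cv2.cvtColor(im[v0:v1,u0:u1],cv2.COLOR_RGB2HSV)
    m=((hsv[...,1]<60)&(g>thr)).astype(np.uint8); n,l,s,_=cv2.connectedComponentsWithStats(m); k=1+s[1:,4].argmax()
    (c,r)=cv2.minEnclosingCircle(np.argwhere(l==k)[:,::-1].astype(np.float32)); return np.array(c)+[u0,v0],r
E
python3 - <<'E'
from h import *
im=cv2.imread("pics/w1.png")[...,::-1]; Tt=T_tool(); T=c2w("wrist")
c,r=ring(im,(235,135,305,210),110); p=ray_z("wrist",T,c,.12); print(c,r,p,w(np.linalg.inv(Tt),p))
im=cv2.imread("pics/top.png")[...,::-1]; T=c2w("top")
c,r=ring(im,(278,190,312,222),80); p=ray_z("top",T,c,.12); print(c,r,p,w(np.linalg.inv(Tt),p))
E
```

```text
[269.0344 177.9885] 21.059843063354492 [ 0.4561 -0.1243  0.12  ] [ 0.0786  0.016  -0.0137]
[295.8125 204.5   ] 8.560774803161621 [ 0.4576 -0.1253  0.12  ] [ 0.0786  0.0156 -0.0119]
```

Run:
```python
from h import *
for i in range(3):
    im,T=snap("wrist"); Tt=T_tool(); c,r=ring(im,(225,115,305,210),110); p=ray_z("wrist",T,c,.12); print(ctrl.get_obs()["t"],Tt[:3,3],c,r,p,w(np.linalg.inv(Tt),p),ctrl.get_obs()["dq"])
print(Tt)
```

```text
2.6 [ 0.4611 -0.1429  0.1986] [269.3292 178.5836] 21.082143783569336 [ 0.4567 -0.1243  0.12  ] [ 0.0786  0.0149 -0.0123] [ 0.0446 -0.0278  0.0222  0.0027  0.0019  0.0016]
2.65 [ 0.461  -0.1419  0.1986] [267.753  179.2099] 20.93976402282715 [ 0.4565 -0.1242  0.12  ] [ 0.0786  0.014  -0.0121] [ 0.0288 -0.0203  0.0142 -0.002  -0.0008 -0.0014]
2.7 [ 0.461  -0.1413  0.1987] [266.8994 179.7875] 21.025209426879883 [ 0.4566 -0.1242  0.12  ] [ 0.0786  0.0135 -0.0118] [ 0.0199 -0.0114  0.0069 -0.0016 -0.0015 -0.001 ]
[[ 0.0141  0.3911  0.9202  0.461 ]
 [ 0.0009  0.9203 -0.3912 -0.1413]
 [-0.9999  0.0063  0.0126  0.1987]
 [ 0.      0.      0.      1.    ]]
```

Request:
arm_command(
  plan=[
    [[0.01,0.013,-0.0125,0,0.7,-0.4,0.085],[0,0,0,0,0,0,0.085],[0.022,0,0,0,0,0,0.085],[0.022,0,0,0,0,0,0.085],[0,0,0,0,0,0,0.085],[0,0,0,0,0,0,0.085]],
  ],
)

```text
t: 3.2
tool_pos: [0.4561, -0.118, 0.147]
tool_rot: [0.302, 1.541, -0.307]
contact_force: [0.9, 0.4, 0.9]
opening: 0.0846
```

Run:
```python
from h import *
for i in range(2):
    im,T=snap("wrist"); Tt=T_tool(); c,r=ring(im,(190,90,330,230),110); p=ray_z("wrist",T,c,.12); print(ctrl.get_obs()["t"],c,r,p,w(np.linalg.inv(Tt),p))
print(Tt)
```

```text
3.25 [244.0135 213.9595] 25.298358917236328 [ 0.4566 -0.1243  0.12  ] [ 0.0269 -0.0056  0.0027]
3.3 [244. 214.] 25.298320770263672 [ 0.4564 -0.1242  0.12  ] [ 0.0275 -0.0053  0.0019]
[[ 0.0085  0.3794  0.9252  0.4564]
 [-0.0047  0.9252 -0.3794 -0.1184]
 [-1.     -0.0011  0.0096  0.1475]
 [ 0.      0.      0.      1.    ]]
```

Request:
arm_command(
  plan=[
    [[0.01,-0.005,0.002,0,0.6,0,0.085],[0.02,0,0,0,0,0,0.085],[0.02,0,0,0,0,0,0.085],[0.02,0,0,0,0,0,0.085],[0.01,0,0,0,0,0,0.085],[0,0,0,0,0,0,0.085]],
  ],
)

```text
t: 3.8
tool_pos: [0.4627, -0.1285, 0.0718]
tool_rot: [0.3, 1.537, -0.308]
contact_force: [-0.9, 0.3, -0.5]
opening: 0.085
```

Run:
```python
from h import *
im,T=snap("wrist"); Tt=T_tool(); c,r=ring(im,(160,90,350,330),110); p=ray_z("wrist",T,c,.12); print(ctrl.get_obs()["t"],c,r,p,w(np.linalg.inv(Tt),p))
print(Tt)
```

```text
3.85 [252.996 248.924] 38.052772521972656 [ 0.4564 -0.1243  0.12  ] [-0.0474  0.0013 -0.0071]
[[ 0.0124  0.3784  0.9256  0.4631]
 [-0.008   0.9256 -0.3783 -0.1286]
 [-0.9999 -0.0027  0.0145  0.0728]
 [ 0.      0.      0.      1.    ]]
```

Request:
arm_command(
  plan=[
    [[0.004,0.001,-0.0065,0,1.0,0,0.085],[0,0,0,0,0,0,0.085],[0,0,0,0,0,0,0.085]],
  ],
)

```text
t: 4.1
tool_pos: [0.459, -0.1262, 0.0715]
tool_rot: [0.302, 1.55, -0.307]
contact_force: [-0.2, -0.4, 0.7]
opening: 0.0851
```

Run:
```python
from h import *
im,T=snap("wrist"); Tt=T_tool(); c,r=ring(im,(160,90,350,330),110); p=ray_z("wrist",T,c,.12); print(ctrl.get_obs()["t"],c,r,p,w(np.linalg.inv(Tt),p))
print(Tt)
```

```text
4.15 [251.9687 255.1224] 38.07770919799805 [ 0.4562 -0.124   0.12  ] [-0.0485  0.0008 -0.0034]
[[-0.0014  0.3786  0.9255  0.459 ]
 [-0.0027  0.9255 -0.3786 -0.1262]
 [-1.     -0.003  -0.0002  0.0715]
 [ 0.      0.      0.      1.    ]]
```

Request:
arm_command(
  plan=[
    [[0.003,0.001,-0.0035,0,0,0,0.085],[0,0,0,0,0,0,0.085],[0,0,0,0,0,0,0],[0,0,0,0,0,0,0],[0,0,0,0,0,0,0],[0,0,0,0,0,0,0],[0,0,0,0,0,0,0],[0,0,0,0,0,0,0],[0,0,0,0,0,0,0]],
  ],
  squeeze=60,
)

```text
t: 4.9
tool_pos: [0.4576, -0.1246, 0.0715]
tool_rot: [0.301, 1.545, -0.308]
contact_force: [-0.7, 0.6, -0.0]
opening: 0.0512
```

Request:
arm_command(
  plan=[
    [[0,0,0,0,0,0,0],[0,0,0,0,0,0,0],[0,0,0,0,0,0,0]],
  ],
)

```text
t: 5.15
tool_pos: [0.4576, -0.1246, 0.0714]
tool_rot: [0.301, 1.545, -0.308]
contact_force: [-0.7, 0.3, 1.3]
opening: 0.0514
```

Run:
```python
from h import *
im,T=snap("wrist","w2"); Tt=T_tool(); c,r=ring(im,(160,90,350,330),110); p=ray_z("wrist",T,c,.12); print(ctrl.get_obs()["t"],c,r,p,w(np.linalg.inv(Tt),p), ctrl.get_obs()["opening"])
print(Tt)
```

```text
5.2 [254. 261.] 38.052696228027344 [ 0.458  -0.1226  0.12  ] [-0.0486  0.0019 -0.0002] 0.05171161155981496
[[ 0.0033  0.3784  0.9256  0.4576]
 [-0.0052  0.9256 -0.3784 -0.1246]
 [-1.     -0.0035  0.005   0.0715]
 [ 0.      0.      0.      1.    ]]
```

View pics/w2.png

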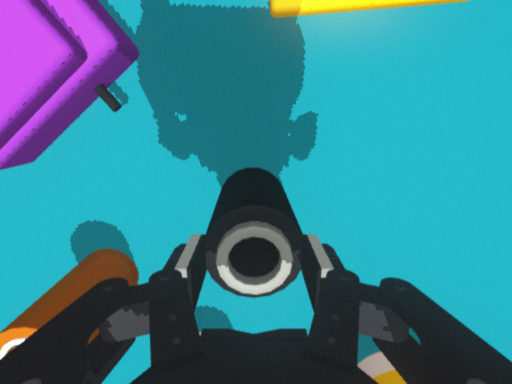

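The ribbon is held: ring at px (254,261), centred between the pads, with the roll still upright. I'll lift it and carry it towards the winder.

Request:
arm_command(
  plan=[
    [[-0.015,0,0,0,0,0,0],[-0.03,0,0,0,0,0,0],[-0.035,0,0,0,0,0,0],[-0.035,0,0,0,0,0,0],[-0.035,0,0,0,0,0,0],[-0.035,0,0,0,0,0,0],[-0.025,0,0,0,0,0,0],[0,0.034,-0.007,0,0,0,0],[0,0.034,-0.007,0,0,0,0],[0,0.034,-0.007,0,0,0,0],[0,0.034,-0.007,0,0,0,0],[0,0.034,-0.007,0,0,0,0],[0,0.025,-0.007,0,0,0,0],[0,0,0,0,0,0,0],[0,0,0,0,0,0,0],[0,0,0,0,0,0,0]],
  ],
)

```text
t: 6.53
tool_pos: [0.4823, 0.0837, 0.2644]
tool_rot: [0.31, 1.588, -0.31]
contact_force: [0.3, 0.0, -5.5]
opening: 0.0516
```

Run:
```python
from h import *
for cam in ["wrist","top","scene"]:
    im,T=snap(cam,"v3"+cam); Tt=T_tool()
    for n in ["gearhead","spindle_tip","winder"]:
        for d in mark_of(cam,n)[:2]:
            p=w(T,d["at"])
            if p[0]>.45: print(cam,n,round(d["conf"],2),p,proj(cam,T,p).round(1))
o=ctrl.get_obs(); print(o["t"],o["q"],o["contact_force"],o["opening"]);print(Tt)
im=cv2.imread("pics/v3top.png")[95:200,130:225]; cv2.imwrite("pics/v3c.png",np.hstack([cv2.resize(im,(480,530),interpolation=cv2.INTER_CUBIC)]))
```

```text
wrist spindle_tip 0.57 [0.5717 0.1795 0.1587] [367.6 231.1]
wrist winder 0.73 [0.6012 0.1854 0.0017] [339.4 209.8]
top gearhead 0.43 [0.5988 0.1862 0.0907] [172.2 145.2]
top spindle_tip 0.33 [ 0.4791 -0.2899 -0.0013] [352.  198.8]
scene gearhead 0.68 [0.5997 0.1872 0.0912] [356.1 204. ]
scene spindle_tip 0.63 [0.5683 0.1784 0.1593] [351.5 180.1]
scene winder 0.75 [ 0.6038  0.1862 -0.0004] [349.7 224. ]
7.1333 [ 0.0133 -0.2812  1.8067  0.0086  1.6517 -1.1625] [-0.3254  0.6595 -3.9826] 0.05143212350627769
[[-0.0355  0.3847  0.9224  0.4831]
 [ 0.0081  0.923  -0.3846  0.083 ]
 [-0.9993 -0.0062 -0.0359  0.2662]
 [ 0.      0.      0.      1.    ]]
```

View pics/v3wrist.png

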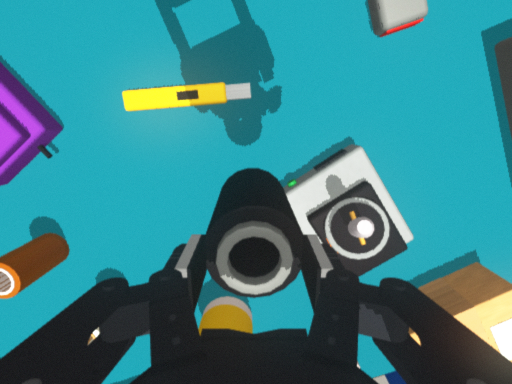

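The wrist view looks almost straight down the spindle: tip at about px (366,230), brass ribs at about (352,215) and (368,241). I'll enlarge it for the base edges and rib direction.

Run:
```python
import cv2
im=cv2.imread("pics/v3wrist.png")[140:280,280:420]; cv2.imwrite("pics/v3z.png",cv2.resize(im,(560,560),interpolation=cv2.INTER_CUBIC))
```

```text
(no output)
```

View pics/v3z.png

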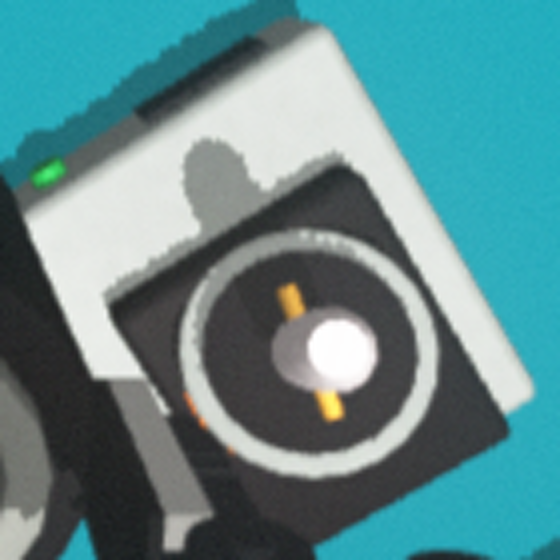

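Run:
```python
from h import *
T=c2w("wrist"); Tt=T_tool(); print(Tt[:3,3])
px=lambda a:np.array(a)/4+[280,140]
e=[ray_z("wrist",T,px(a),.045) for a in [(25,212),(322,32),(332,32),(530,385)]]
for a,b in [(e[0],e[1]),(e[2],e[3])]: d=b-a; print("edge",a,b,np.degrees(np.arctan2(d[1],d[0])),np.linalg.norm(d))
print("tip",ray_z("wrist",T,px((342,350)),.159),"flange",ray_z("wrist",T,px((309,353)),.0905))
G=np.array([.5984,.1864,.0907])
for az in (190,194,198,202):
    a=np.radians(az); u=np.array([np.sin(np.radians(25))*np.cos(a),np.sin(np.radians(25))*np.sin(a),np.cos(np.radians(25))])
    print(az,G+.075*u,[proj(c,c2w(c),G+.075*u) for c in ("wrist","top","scene")])
```

```text
[0.483  0.0834 0.2661]
edge [0.5323 0.1149 0.045 ] [0.5115 0.2335 0.045 ] 99.96503824507371 0.12046391149784731
edge [0.5128 0.2367 0.045 ] [0.6678 0.2666 0.045 ] 10.909861768455361 0.1578957635191062
tip [0.5691 0.1786 0.159 ] flange [0.6009 0.1843 0.0905]
190 [0.5672 0.1809 0.1587] [array([366.9826, 225.0805]), array([167.0417, 153.766 ]), array([352.0418, 179.592 ])]
194 [0.5676 0.1787 0.1587] [array([365.16  , 226.1825]), array([167.9771, 153.5943]), array([351.4001, 180.0335])]
198 [0.5683 0.1766 0.1587] [array([363.4161, 227.3911]), array([168.8987, 153.3581]), array([350.8045, 180.5151])]
202 [0.569  0.1745 0.1587] [array([361.7597, 228.6999]), array([169.8019, 153.0587]), array([350.2577, 181.0347])]
```

Lean azimuth is about 190.5–191° from two cues: base edges give 10–11° yaw, and the tip-to-flange rays agree. Next is a hover above the tip with the tool aligned.

```bash
cat >> h.py <<'E'
TIP=np.array([.5686,.1788,.1587]); AZ=np.radians(191); U=np.array([.4226*np.cos(AZ),.4226*np.sin(AZ),.9063])
def togo(s,tip=None,u=None,L=.0715):
    """tool-frame shift and turn so the roll's bottom stands s above the spindle tip, on axis"""
    tip=TIP if tip is None else tip; u=U if u is None else u
    Tt=T_tool(); d=Tt[:3,:3].T@(tip+(s+L)*u-Tt[:3,3]); b=Tt[:3,:3].T@(-u); a=np.array([1,0,0.]); c=np.cross(a,b); n=np.linalg.norm(c)
    print("shift mm",d*1000,"turn deg",c/max(n,1e-9)*np.degrees(np.arctan2(n,b[0])))
    o=ctrl.get_obs(); print("t",o["t"],"F",o["contact_force"],"M",o["wrist_torque"],"q6",o["q"][5],"F.u",o["contact_force"]@u,"tool",Tt[:3,3])
E
python3 -c "
from h import *
togo(.055)"
```

```text
shift mm [-7.7639 91.3678 -2.4902] turn deg [  0.     -22.8614  14.2375]
t 7.1333 F [-0.3254  0.6595 -3.9826] M [-0.0265 -0.0862 -0.0523] q6 -1.1625058333827465 F.u -3.5276583597383375 tool [0.483  0.0834 0.2661]
```

Request:
arm_command(
  plan=[
    [[-0.008,0,0,0,-4.6,2.9,0],[-0.008,0,0,0,-4.6,2.9,0],[-0.004,0,0,0,-4.6,2.9,0],[0,0,0,0,-4.6,2.9,0],[0,0,0,0,-4.6,2.9,0],[0,0,0,0,0,0,0],[0,0,0,0,0,0,0]],
  ],
)

```text
t: 7.72
tool_pos: [0.4804, 0.0825, 0.2825]
tool_rot: [0.419, 1.131, -0.161]
contact_force: [0.4, -0.4, -3.2]
opening: 0.0511
```

```bash
python3 -c "
from h import *
togo(.055)"
```

```text
shift mm [30.646  88.0968 -7.919 ] turn deg [ 0.      0.4658 -0.4622]
t 7.7167 F [ 0.3778 -0.4212 -3.2018] M [-0.1461  0.5577 -0.0264] q6 -1.232852681284714 F.u -3.024500125273151 tool [0.4804 0.0825 0.2825]
```

Lateral first, then forward.

Request:
arm_command(
  plan=[
    [[0,0.03,-0.003,0,0.5,-0.5,0],[0,0.03,-0.003,0,0,0,0],[0.01,0.02,-0.002,0,0,0,0],[0.01,0.005,0,0,0,0,0],[0,0,0,0,0,0,0],[0,0,0,0,0,0,0]],
  ],
)

```text
t: 8.22
tool_pos: [0.5139, 0.1667, 0.2825]
tool_rot: [0.414, 1.153, -0.178]
contact_force: [0.6, 0.1, -4.7]
opening: 0.0518
```

```bash
python3 -c "
from h import *
togo(.025)
im,T=snap('wrist','w4')
for c in ('top','scene'): snap(c,'v4'+c)
a=cv2.imread('pics/w4.png'); b=cv2.imread('pics/v4scene.png')[110:270,270:430]; c=cv2.imread('pics/v4top.png')[90:210,110:230]
cv2.imwrite('pics/v4.png',np.vstack([np.hstack([cv2.resize(b,(400,400),interpolation=2),cv2.resize(c,(400,400),interpolation=2)])]))
"
```

```text
shift mm [39.3506  0.8132 -1.6589] turn deg [ 0.     -0.5923  0.6973]
t 8.2167 F [ 0.6068  0.1307 -4.695 ] M [-0.1463  0.5931  0.0083] q6 -0.9934262625299323 F.u -4.5173673155882526 tool [0.5139 0.1667 0.2825]
```

View pics/v4.png

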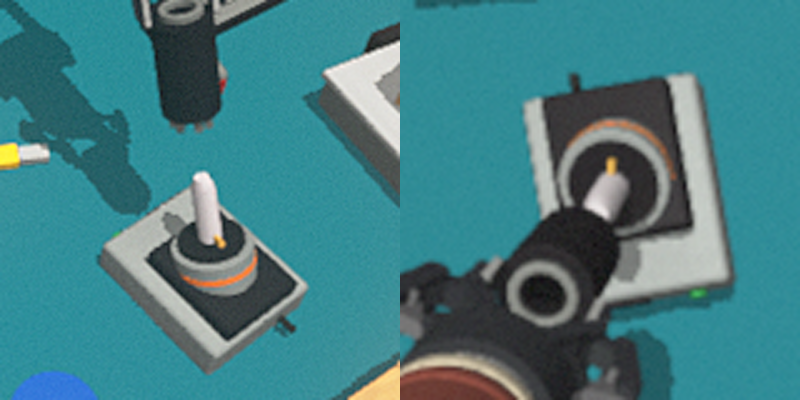

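Request:
arm_command(
  plan=[
    [[0.015,0.001,-0.001,0,-0.6,0.7,0],[0.015,0,0,0,0,0,0],[0,0,0,0,0,0,0],[0,0,0,0,0,0,0]],
  ],
)

```text
t: 8.7
tool_pos: [0.5265, 0.1665, 0.2581]
tool_rot: [0.423, 1.133, -0.173]
contact_force: [-0.4, 0.2, -4.2]
opening: 0.0515
```

```bash
python3 -c "
from h import *
togo(.025)
o=T_tool(); RB=w(o,[.0715,0,0]); RT=w(o,[-.0485,0,0]); print('roll model',RB,RT)
for c in ('top','scene'):
    im,T=snap(c,'v5'+c)
    for n in ('ribbon','ribbon_top','spindle_tip'):
        for d in mark_of(c,n)[:2]:
            p=w(T,d['at']); print(c,n,d['conf'],p)
b=cv2.imread('pics/v5scene.png'); T=c2w('scene')
c=cv2.imread('pics/v5top.png'); T2=c2w('top')
def crop(im,cam,T,x,y,s):
    k=5; q=cv2.resize(im[y:y+s,x:x+s],(400,400),interpolation=cv2.INTER_CUBIC); k=400/s
    for p,col in ((RB,(0,255,0)),(RT,(0,255,0)),(TIP,(0,0,255)),(TIP-.075*U,(0,0,255))):
        a=(proj(cam,T,p)+.5-[x,y])*k; cv2.circle(q,tuple(int(v) for v in a),3,col,-1)
    return q
cv2.imwrite('pics/v5.png',np.hstack([crop(b,'scene',T,305,115,110),crop(c,'top',T2,125,100,100)]))
"
```

```text
shift mm [12.0278  1.9317 -4.3675] turn deg [ 0.      0.3767 -0.0175]
t 8.7 F [-0.3675  0.1602 -4.2432] M [-0.1005  0.5822  0.0062] q6 -0.995914428453425 F.u -3.7060236587746065 tool [0.5265 0.1665 0.2581]
roll model [0.5566 0.1721 0.1935] [0.5061 0.1627 0.302 ]
top ribbon 0.64 [0.5535 0.173  0.1951]
top ribbon_top 0.95 [0.5074 0.1634 0.3028]
top spindle_tip 0.87 [ 0.2239 -0.2626  0.1583]
top spindle_tip 0.82 [0.5683 0.176  0.1629]
scene ribbon 0.64 [0.5544 0.1696 0.1939]
scene ribbon_top 0.86 [0.5059 0.1625 0.3105]
scene spindle_tip 0.73 [0.5678 0.178  0.1598]
```

View pics/v5.png

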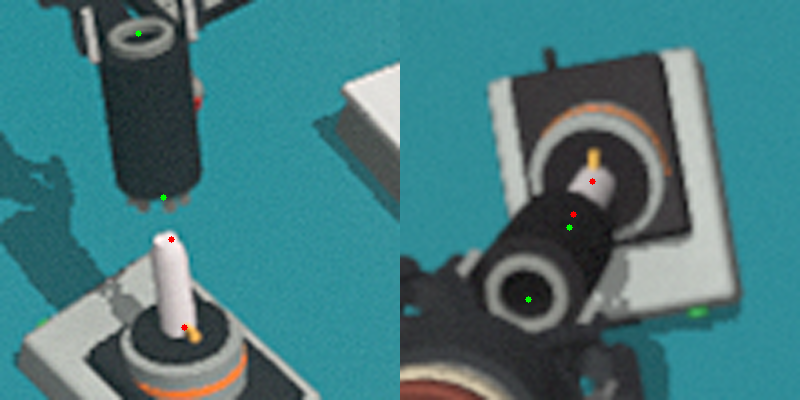

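The model projections match the pictures to about 2 px, and the scene view's roll and spindle share the same bias. I'll use a tip y of 0.1778 and start inserting over the taper.

```bash
sed -i 's/TIP=np.array.*U=/TIP=np.array([.5686,.1778,.1587]); AZ=np.radians(191); U=/; ' h.py; python3 -c "
from h import *
togo(.005)"
```

```text
shift mm [32.1677  0.1032 -4.1611] turn deg [ 0.      0.4225 -0.0899]
t 9.1 F [ 0.9213  0.6179 -5.4312] M [-0.0955  0.6106  0.0078] q6 -0.9958294835282194 F.u -5.354344533526346 tool [0.5268 0.1673 0.2585]
```

Request:
arm_command(
  plan=[
    [[0,0,-0.005,0,0.5,0,0],[0.01,0,0,0,0,0,0],[0.01,0,0,0,0,0,0],[0.01,0,0,0,0,0,0],[0,0,0,0,0,0,0],[0,0,0,0,0,0,0]],
  ],
)

```text
t: 9.6
tool_pos: [0.5356, 0.1725, 0.2263]
tool_rot: [0.424, 1.142, -0.17]
contact_force: [0.5, -0.2, -5.0]
opening: 0.0516
```

```bash
python3 -c "
from h import *
togo(-.02)"
```

```text
shift mm [23.8428 -0.0032  2.1521] turn deg [ 0.     -0.1537 -0.0888]
t 9.6 F [ 0.5041 -0.2464 -5.0004] M [-0.1712  0.5608  0.0179] q6 -0.9944041287909271 F.u -4.721070292759715 tool [0.5356 0.1725 0.2263]
```

Request:
arm_command(
  plan=[
    [[0.004,0,0.002,0,0,0,0],[0.006,0,0,0,0,0,0],[0.006,0,0,0,0,0,0],[0.006,0,0,0,0,0,0],[0,0,0,0,0,0,0],[0,0,0,0,0,0,0]],
  ],
)

```text
t: 10.1
tool_pos: [0.5474, 0.1735, 0.2037]
tool_rot: [0.424, 1.144, -0.17]
contact_force: [-0.3, -1.1, -4.6]
opening: 0.0514
```

```bash
python3 -c "
from h import *
togo(-.04)"
```

```text
shift mm [18.4552  0.4306  0.4551] turn deg [ 0.     -0.2368 -0.0265]
t 10.1 F [-0.2578 -1.0673 -4.5845] M [-0.1636  0.6316 -0.0236] q6 -0.9975733286869827 F.u -3.961943902299048 tool [0.5474 0.1735 0.2037]
```

Request:
arm_command(
  plan=[
    [[0.006,0,0,0,-0.2,0,0],[0.006,0,0,0,0,0,0],[0.006,0,0,0,0,0,0],[0.006,0,0,0,0,0,0],[0,0,0,0,0,0,0]],
  ],
)

```text
t: 10.52
tool_pos: [0.5582, 0.1753, 0.1801]
tool_rot: [0.422, 1.14, -0.172]
contact_force: [-1.0, -0.7, -4.7]
opening: 0.0516
```

```bash
python3 -c "
from h import *
togo(-.066)"
```

```text
shift mm [18.4238  0.7755  0.2651] turn deg [-0.      0.0075  0.0216]
t 10.5167 F [-0.9578 -0.6526 -4.6813] M [-0.1155  0.6321  0.0492] q6 -0.9946154450368794 F.u -3.792691777670932 tool [0.5582 0.1753 0.1801]
```

Request:
arm_command(
  plan=[
    [[0.005,0.0005,0,0,0,0,0],[0.005,0,0,0,0,0,0],[0.004,0,0,0,0,0,0],[0.002,0,0,0,0,0,0],[0.002,0,0,0,0,0,0],[0.002,0,0,0,0,0,0]],
  ],
)

```text
t: 11.02
tool_pos: [0.5673, 0.1771, 0.1635]
tool_rot: [0.42, 1.141, -0.173]
contact_force: [-19.4, -4.2, 12.8]
opening: 0.0517
```

```bash
python3 -c "
from h import *
togo(-.066)"
```

```text
shift mm [-0.596  -0.0271 -0.884 ] turn deg [ 0.     -0.0377  0.1549]
t 11.0167 F [-19.3829  -4.1537  12.7792] M [-0.9549  2.4389 -0.3179] q6 -0.9932587882912098 F.u 19.95743963249836 tool [0.5673 0.1771 0.1635]
```

Contact at 9 mm short (predicted −66.0 mm, measured −66.6 mm), so the roll is perched on the ribs. I'll turn while pressing lightly.

Request:
arm_command(
  plan=[
    [[0,0,0,0,0,0,0],[0.0007,0,0,3,0,0,0],[0.0007,0,0,3,0,0,0],[0.0007,0,0,3,0,0,0],[0.0007,0,0,3,0,0,0],[0.0007,0,0,3,0,0,0],[0.0007,0,0,3,0,0,0]],
  ],
)

```text
t: 11.6
tool_pos: [0.5681, 0.1753, 0.1645]
tool_rot: [0.701, 1.117, -0.366]
contact_force: [-9.4, -3.9, 1.6]
opening: 0.0513
```

```bash
python3 -c "
from h import *
togo(-.066)"
```

```text
shift mm [ 0.1722  0.2195 -2.8301] turn deg [-0.      0.0946  0.5545]
t 11.6 F [-9.3971 -3.894   1.5962] M [-0.5622  1.3887  0.1812] q6 -0.6680565394950976 F.u 5.658860753850779 tool [0.5681 0.1753 0.1645]
```

Request:
arm_command(
  plan=[
    [[0.0007,0,-0.0015,3,0,0.5,0],[0.0007,0,-0.0005,3,0,0,0],[0.0008,0,0,3,0,0,0],[0.0008,0,0,3,0,0,0],[0.0008,0,0,3,0,0,0],[0.0008,0,0,3,0,0,0]],
  ],
)

```text
t: 12.1
tool_pos: [0.5671, 0.1753, 0.164]
tool_rot: [0.989, 1.068, -0.553]
contact_force: [-3.7, -0.8, -4.4]
opening: 0.0515
```

```bash
python3 -c "
from h import *
togo(-.066)"
```

```text
shift mm [ 0.0774  0.2585 -2.1554] turn deg [-0.      0.2158  0.3514]
t 12.1 F [-3.6919 -0.7958 -4.3889] M [-0.227   1.1712  0.0643] q6 -0.343395766359465 F.u -2.3819868668938717 tool [0.5671 0.1753 0.164 ]
```

Request:
arm_command(
  plan=[
    [[0.0015,0,-0.001,3,0,0.3,0],[0.0015,0,0,3,0,0,0],[0.0013,0,0,3,0,0,0],[0.0013,0,0,3,0,0,0],[0.0013,0,0,3,0,0,0]],
  ],
)

```text
t: 12.52
tool_pos: [0.569, 0.1771, 0.1574]
tool_rot: [1.232, 1.007, -0.709]
contact_force: [-1.1, -0.5, -4.7]
opening: 0.0514
```

```bash
python3 -c "
from h import *
togo(-.066)"
```

```text
shift mm [-6.7853  0.2881 -0.7022] turn deg [-0.      0.1764  0.0436]
t 12.5167 F [-1.0775 -0.5224 -4.7023] M [-0.197   0.6906 -0.0406] q6 -0.06800025703646115 F.u -3.7725914754315495 tool [0.569  0.1771 0.1574]
```

It has dropped below rib height (s = −72.8 mm). I'll press home without turning.

Request:
arm_command(
  plan=[
    [[0.001,0,0,0,0,0,0],[0.0015,0,0,0,0,0,0],[0.0015,0,0,0,0,0,0],[0.0015,0,0,0,0,0,0]],
  ],
)

```text
t: 12.85
tool_pos: [0.5701, 0.1776, 0.1558]
tool_rot: [1.226, 1.012, -0.71]
contact_force: [-13.8, -3.3, 6.0]
opening: 0.0515
```

```bash
python3 -c "
from h import *
togo(-.075)"
```

```text
shift mm [ 0.2468 -0.0204 -0.4546] turn deg [-0.      0.1586  0.314 ]
t 12.85 F [-13.8203  -3.2572   6.0449] M [-0.5318  2.0139 -0.1447] q6 -0.070868334166433 F.u 11.47430794082418 tool [0.5701 0.1776 0.1558]
```

Seated: 8.9 mm below the perch level, with about 15 N reaction. One firmer press to check, then release and back off along the axis.

Request:
arm_command(
  plan=[
    [[0.002,0,-0.0005,0,0,0.3,0],[0.002,0,0,0,0,0,0]],
  ],
)

```text
t: 13.02
tool_pos: [0.5701, 0.1777, 0.1557]
tool_rot: [1.223, 1.011, -0.708]
contact_force: [-16.5, -4.6, 9.1]
opening: 0.0514
```

```bash
python3 -c "
from h import *
togo(-.075)"
```

```text
shift mm [ 0.1827 -0.0854 -0.3638] turn deg [-0.      0.2292  0.2989]
t 13.0167 F [-16.5202  -4.629    9.1211] M [-0.6351  2.3374 -0.2193] q6 -0.0726365375453381 F.u 15.492890531200421 tool [0.5701 0.1777 0.1557]
```

Request:
arm_command(
  plan=[
    [[0,0,0,0,0,0,0],[0,0,0,0,0,0,0.06],[0,0,0,0,0,0,0.075],[0,0,0,0,0,0,0.085],[0,0,0,0,0,0,0.085],[0,0,0,0,0,0,0.085]],
  ],
)

```text
t: 13.52
tool_pos: [0.5758, 0.1791, 0.1647]
tool_rot: [1.226, 1.001, -0.693]
contact_force: [-0.9, -0.1, 1.0]
opening: 0.0853
```

```bash
python3 -c "
from h import *
togo(-.075)
im,T=snap('wrist','w6')
print(ctrl.get_obs()['opening'])"
```

```text
shift mm [ 5.7179 -9.1636 -0.7095] turn deg [ 0.      0.2642 -0.6761]
t 13.5167 F [-0.8602 -0.1232  1.0131] M [-0.0227  0.2366  0.0316] q6 -0.07751010226528181 F.u 1.2849363089417614 tool [0.5758 0.1791 0.1647]
0.08494173760935612
```

View pics/w6.png

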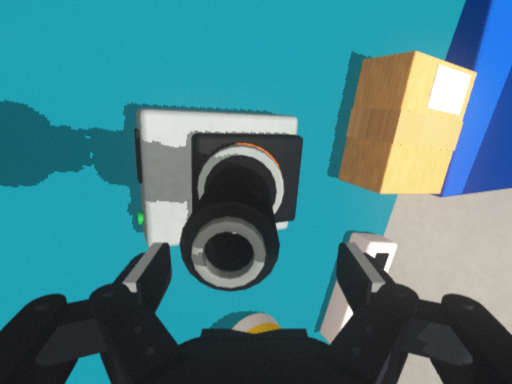

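The roll stands on the spindle, its top ring at about px (230,250), nearer the left finger. I'll centre the open jaws, then retract along the axis.

Request:
arm_command(
  plan=[
    [[0,-0.009,-0.0005,0,0.2,-0.6,0.085],[0,0,0,0,0,0,0.085],[-0.015,0,0,0,0,0,0.085],[-0.025,0,0,0,0,0,0.085],[-0.03,0,0,0,0,0,0.085],[-0.03,0,0,0,0,0,0.085],[-0.03,0,0,0,0,0,0.085],[0,0,0,0,0,0,0.085],[0,0,0,0,0,0,0.085]],
  ],
)

```text
t: 14.32
tool_pos: [0.5091, 0.166, 0.2806]
tool_rot: [1.221, 1.015, -0.702]
contact_force: [-0.4, -0.8, -0.7]
opening: 0.0849
```

```bash
python3 -c "
from h import *
togo(.05)
G=TIP-.075*U; RT=G+.12*U; print('expect top',RT)
im,T=snap('wrist','w7')
print('model px',proj('wrist',T,RT),proj('wrist',T,G+.129*U))
for c in ('wrist','top','scene'):
    if c!='wrist': im,T=snap(c,'v7'+c)
    for n in ('ribbon','ribbon_top'):
        for d in mark_of(c,n)[:1]:
            p=w(T,d['at']); print(c,n,d['conf'],p,'along axis mm',(p-G)@U*1e3, 'px',proj(c,T,p),'model',proj(c,T,RT))
b=cv2.imread('pics/v7scene.png')[140:270,290:420]; c=cv2.imread('pics/w7.png')
cv2.imwrite('pics/v7.png',np.hstack([cv2.resize(b,(384,384),interpolation=2),c[:,100:484]]))
"
```

```text
shift mm [14.5794  3.5076  0.0101] turn deg [-0.      0.0097  0.2011]
t 14.3167 F [-0.4161 -0.8015 -0.7393] M [-0.0338  0.1896 -0.0373] q6 -0.08360344454759731 F.u -0.43279745324330315 tool [0.5091 0.166  0.2806]
expect top [0.5499 0.1742 0.1995]
model px [257.156 189.913] [257.2393 192.4394]
wrist ribbon 0.79 [0.5962 0.1851 0.0946] along axis mm 4.856094785550757 px [255.5559 166.0954] model [257.156 189.913]
wrist ribbon_top 0.72 [0.5467 0.1779 0.1994] along axis mm 121.0072948672516 px [255.1244 185.8148] model [257.156 189.913]
top ribbon_top 0.78 [0.5472 0.1776 0.1989] along axis mm 120.3474492223844 px [163.6479 160.112 ] model [165.1725 158.8829]
scene ribbon 0.91 [0.5977 0.1786 0.0894] along axis mm 0.07763583268917015 px [352.6035 205.038 ] model [348.9905 164.981 ]
scene ribbon_top 0.84 [0.5473 0.1716 0.2048] along axis mm 126.11881782266238 px [347.8787 163.137 ] model [348.9905 164.981 ]
```

View pics/v7.png

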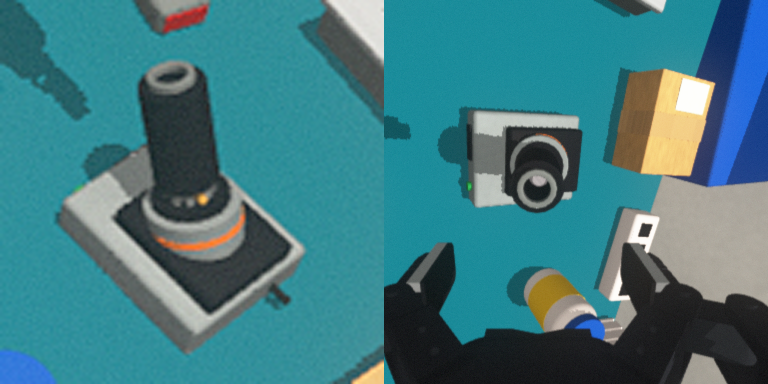

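```bash
python3 -c "
from h import *
b=cv2.imread('pics/v7scene.png'); T=c2w('scene'); G=TIP-.075*U; x,y,s=320,150,70; k=560/s
q=cv2.resize(b[y:y+s,x:x+s],(560,560),interpolation=cv2.INTER_CUBIC)
e1=np.cross(U,[0,0,1.]); e1/=np.linalg.norm(e1); e2=np.cross(U,e1)
off=np.array([350,190.])-np.array([350,190.])
for h,r,col in ((0,.034,(255,0,255)),(.014,.028,(0,255,0)),(.023,.028,(0,0,255)),(.112,.028,(0,255,0)),(.121,.028,(0,0,255)),(.12,.02,(0,255,0)),(.129,.02,(0,0,255))):
    pts=np.array([(proj('scene',T,G+h*U+r*(np.cos(a)*e1+np.sin(a)*e2))+.5-[x,y])*k for a in np.linspace(0,6.28,40)]).astype(np.int32)
    cv2.polylines(q,[pts],True,col,1)
cv2.imwrite('pics/v8.png',np.hstack([cv2.resize(b[y:y+s,x:x+s],(240,240),interpolation=2),np.zeros((240,0,3),np.uint8)])); cv2.imwrite('pics/v8b.png',q)"
```

```text
(no output)
```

View pics/v8b.png

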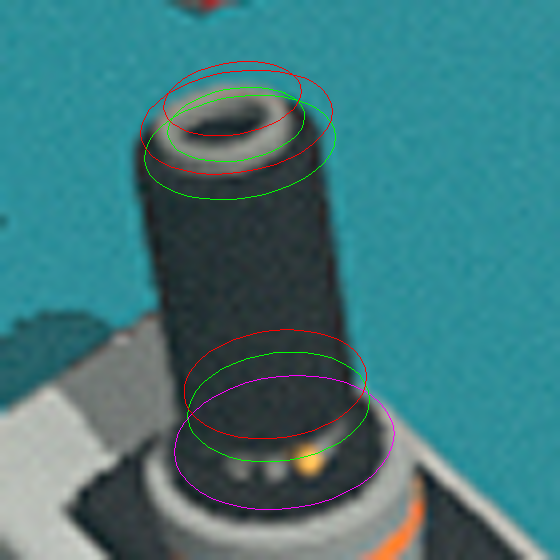

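The seated outline (green) matches the roll's top ring and winding edge, and the 9 mm-high one (red) does not. The gripper is clear of everything, so I'm handing in.

```bash
python3 -c "
from h import *
for n in ('label_roll','tape_roll','wipes'):
    for d in mark_of('top',n)[:1]: print(n,w(c2w('top'),d['at']))
finish_job()"
```

```text
label_roll [ 0.6045 -0.2328  0.001 ]
tape_roll [ 0.4782 -0.2923  0.0022]
wipes [ 0.7201 -0.0691  0.0041]
the job is handed in; nothing more can be done
```

The black ribbon roll is on the grey winder's spindle, notched end first, with its core over both drive ribs and down on the flange. I handed the job in at about 14.5 s of the 51 s allowed.

- **How it went:** I lined the roll up with the 25° lean and lowered it until it stopped on the ribs. I then turned it about 53° under light pressure until it dropped, pressed it home, released it and backed the gripper off along the spindle.
- **Depth by feel:** the roll went 8.9 mm below where it had rested on the ribs (9 mm expected). It held firm under about 15–20 N.
- **Checks after release:** the roll's outline in the scene view matches a seated roll and not one 9 mm high. The top and wrist networks put its top end at 120–121 mm above the flange, as it should be.
- **Disagreement:** one scene-network reading gave 126 mm, between seated (120) and perched (129). The same network put the roll's lower end at 0 mm, and the outline agrees with seated.
- **Side force:** when the fingers opened, the tool sprang about 9 mm sideways and 6 mm up. The depth checks after release show the roll did not come up with it.
- **Other objects:** the white roll, amber roll and wipes tub were found where they started, to within about 3 mm, which is within the networks' accuracy. The purple look-alike was not touched.

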